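# Lay out the power-supply parts on their mounting pads

## Robot

A 7-joint arm with a two-finger parallel gripper is mounted at the origin on the work surface. World frame = base frame: x ahead of the robot, y to its left, z up, the work surface at z = 0. Lengths are in mm, angles in rad, forces in N, time in s.
With the tool pointing down it reaches from about 400 to 875 mm from the base axis. Payload 19.3 kg.
Tool frame: the origin (TCP) lies midway between the tips of the shut fingers; the grasp point (between the pads) lies 19 mm behind it; z points along the fingers, y is the line along which they close (so a half turn about z gives the same grasp; the last joint's range is limited). The gripper opens to 85 mm and grips with 20 to 120 N. Pads are 22 mm wide; open, the fingers measure 114 mm over their backs; the gripper's body (76 mm by 85 mm) begins 54 mm behind the grasp point. The pads swing forward as they close: fully open they stand 13 mm farther back than shut.
Start: joints at [-1.339, 0.521, -0.036, 1.599, 0.021, 1.021, -0.113], TCP at [185.793, 596.737, 231.291] pointing down, gripper open.
Joint ranges: [-2.91, 2.91], [-0.3, 2.13], [-1.5, 1.42], [0.17, 2.43], [-1.26, 4.41], [0.16, 1.93], [-2.52, 2.52]. Speed limits (rad/s): [1.89, 1.89, 2.39, 2.39, 3.01, 3.01, 3.01].

## Interface

Orientations are given as a rotation vector (axis times angle).
In Python, from plant import env gives the robot as it stands.
- The arm moves only by the shell command python3 -m creep 'ROWS' [FORCE]. ROWS is JSON, a list of rows, each an object with "grip": the opening, from 0 (shut) to 1 (fully open); "offset": the shift along the world's x, y, z in m, a list of three; "turn": the turn about the world's z in degrees. A call has exactly 8 rows; each row is the pose to reach, as a shift and turn from the pose commanded when the call began; what a row does not reach only later rows make up. A row lasts 1/8 s, in which the tool goes at most 62.5 mm and 10.7 degrees, less where a joint would pass 70% of its speed; a pose out of reach is approached as far as the arm can. A call with a gripper value outside its range is refused whole. The fingers move at their own pace and stop on an object; FORCE is the grip in N (left out, the last holds). Time passes only in rows, so rows that repeat a pose let the fingers close, or fill a call up. It gives the time, the measured TCP pose, the force, the opening and the grip force at its end, in the units of the state.
- env.get_state(): the state, without advancing time (a new reading comes with each control period).
- env.read_camera(name): name is "scene" or "top" or "wrist"; returns a dict with "frame" (400x640x3 uint8, blue, green, red), "depth" (400x640 float32, mm along the optical axis (not along the pixel's ray), 0 where there is no reading), "vertical_fov" (degrees; the focal length in pixels is half the picture's height over the tangent of half this angle, whatever the lens; pixels are square), "cx", "cy" (the principal point, pixels), "k1" (the pictures are not rectified: a ray, as slopes to the right and down, at radius r is drawn at 1 + k1 r^2 times it, then the intrinsics apply), "R" (3x3) and "t" (3): a world point X has camera coordinates R X + t. Camera axes: x right, y down, z forward; pixel columns grow to the right and rows downward; lengths in mm; the calibration is good to about 2 mm. A picture is of the moment at which its call begins.
- env.job_done(): hands the job in; it is judged then, once.
The state is a dict: "time_s": time; "joint_positions": joint angles; "joint_vel": joint speeds; "joint_efforts": joint torques, N m; "eef_pos": TCP position; "eef_rot": TCP orientation; "force": force on the tool from outside, world axes, zero at the start; "wrist_torque": the same for the moment, N m; "opening": finger opening in mm; "gripper_force": force on a finger pad.
Only numpy, scipy, OpenCV 4.12 (cv2) and the standard library are available. Lean on these libraries where they do the work, as an engineer would, in place of code of your own. Each camera call takes 0.05 s, during which the arm holds its last target. There are 200 camera calls.

## Task

Set out the four parts of the power supply, one on each white mounting pad: every part goes on the pad whose coloured mark has its own shape and colour, centred on the mark and standing flat on its base, with the long sides of the transformer and of the heat sink running along the long sides of their marks. Set them down rather than drop them, leave the amber flux bottle and the jar of screws standing where they are, and let go of everything.

Things in the scene. Friction and masses are not known exactly. Their poses are not given: they have to be found in the camera images.
- capacitor_mid (a point): Blue can capacitor, an upright cylinder 36 mm across and 50 mm high with a small silver disc on its blue top, about 70 g. Point: its centre, 25 mm above its base; z along the cylinder, up at the start.
- inductor_mid (a point): Ring-shaped (toroidal) inductor lying flat: yellow ring with copper windings, about 50 mm outer diameter, 23 mm hole, 26 mm high, about 90 g. Take it across its outside. Point: centre of the ring, 13 mm above its base; z along the ring's axis, up at the start.
- transformer_mid (a point): Transformer: dark steel block 58 mm (x) by 42 mm (y) by 34 mm high with a red winding round its middle and a red block 38 x 38 mm, 8 mm high, on top (42 mm high in all), about 300 g. Point: its centre, 21 mm above its base; x along the long side, z up.
- heatsink_mid (a point): Black finned heat sink, 64 mm (x) by 30 mm (y) by 30 mm high, fins running along x, about 100 g. Point: its centre, 15 mm above its base; x along the long side, z up.
- pad_capacitor_top (a point): Pad for the capacitor: round white plate 84 mm across, 6 mm thick, with a plain blue disc 40 mm across painted at its centre. The pad is fixed to the table. Point: centre of the pad's top face, 6 mm above the table; z up.
- pad_inductor_top (a point): Pad for the inductor: round white plate 84 mm across, 6 mm thick, with a yellow ring (54 mm outside, 22 mm inside) painted at its centre. The pad is fixed to the table. Point: centre of the pad's top face, 6 mm above the table; z up.
- pad_transformer_top (a point): Pad for the transformer: white rectangular plate 92 mm (x) by 64 mm (y), 6 mm thick, with a plain red rectangle 62 mm (x) by 46 mm (y) painted at its centre. The pad is fixed to the table. Point: centre of the pad's top face, 6 mm above the table; z up, x along the long side of plate and mark.
- pad_heatsink_top (a point): Pad for the heat sink: white rectangular plate 92 mm (x) by 64 mm (y), 6 mm thick, with four parallel black stripes 68 mm long along x, which together make a mark 68 mm (x) by 34 mm (y) at its centre. The pad is fixed to the table. Point: centre of the pad's top face, 6 mm above the table; z up, x along the stripes.
- flux_mid (a point): Amber glass flux bottle with a black cap, 34 mm across and 72 mm high, loose, standing among the parts; to be left alone. Point: its centre, 36 mm above its base.
- jar_mid (a point): Green glass jar of screws with a steel lid, 48 mm across and 55 mm high, loose, standing among the parts; to be left alone. Point: its centre, 27.5 mm above its base.
Things that resemble listed ones, but are neither listed nor needed, are in the scene too. Of the things shaped like the part that bears inductor_mid, the yellow one is meant. What is shaped like the part that bears heatsink_mid but green or turquoise is not meant.

How it is judged:
By the outcome, as a careful person would: the job done as asked, in the order asked, and still so for the second after the job is handed in, with the robot touching nothing.
It also fails if it takes over 115 s, if anything falls off the work surface, if the arm or the gripper's body presses on something with over 40 N, if the wrist force passes 120 N, or if a joint passes its speed limit or range.

## Working session

There is one attempt and no reset: what is moved stays moved. The work goes in short steps, Python scripts to look and compute and a shell command to move; the robot and the scene stay as the last step left them, time stands still between calls to the robot, and variables do not carry over. Pictures are saved under pics/ and viewed, at most 14 in all, crops included, and the job is handed in when it is done.

```bash
ls; mkdir -p pics
python3 - <<'E'
from plant import env
import cv2,numpy as np
for n in ("scene","top"):
    c=env.read_camera(n); cv2.imwrite(f"pics/{n}0.png",c["frame"]); np.savez(f"{n}0.npz",**c)
    print(n,c["vertical_fov"],c["cx"],c["cy"],c["k1"],np.round(c["R"],3).tolist(),c["t"])
s=env.get_state(); print(s["time_s"],s["eef_pos"],s["eef_rot"],s["opening"])
E
```

```text
pics
scene 55.60714804415575 318.0033812623124 198.77326238924104 8.62257430548801e-05 [[0.701, 0.713, -0.023], [0.416, -0.435, -0.798], [-0.579, 0.55, -0.602]] [-384.16522719 -169.13319902 1244.6759765 ]
top 57.00749993122334 323.12739922594125 201.7226153700504 -0.04023592171675199 [[-0.006, -1.0, 0.011], [-0.987, 0.004, -0.163], [0.163, -0.012, -0.987]] [ 29.24581072 529.7056831  853.51841375]
0.1 [185.73529657 596.44587717 230.77978091] [-4.72292656e-01 -3.10580375e+00  1.60568796e-03] 85.27268665496864
```

View pics/top0.png

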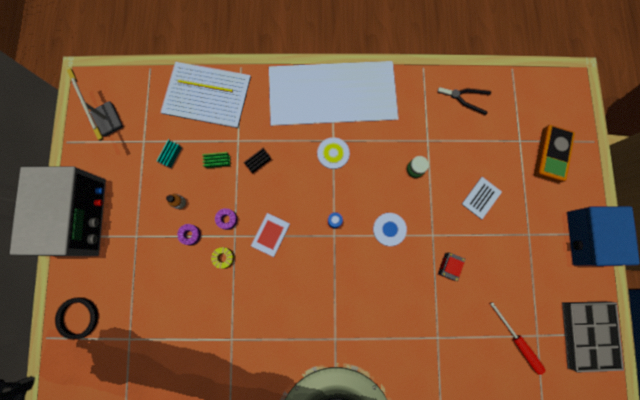

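View pics/scene0.png

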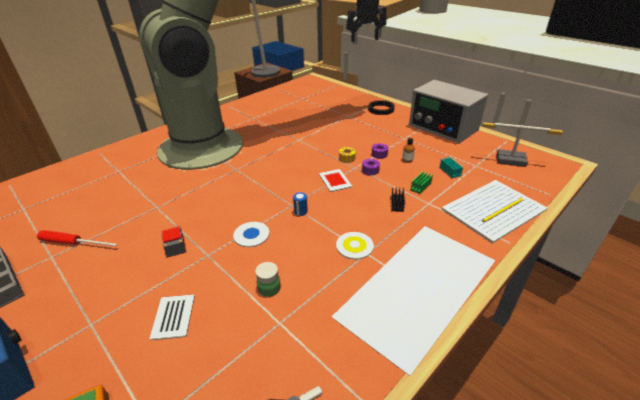

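Seen from the top camera:
- **Pads:** inductor (333,153), capacitor (390,229), transformer (270,235), heat sink (482,198).
- **Capacitor:** blue can at (335,220).
- **Transformer:** at (452,266).
- **Inductor:** rings are at (222,258) yellow, (189,235) and (226,218) purple. The yellow one is meant.
- **Heat sink:** blocks are at (258,160) black, (217,160) green and (169,153) turquoise. The black one is meant.
- **Leave alone:** flux (176,201) and jar (418,167).

Next I'll measure these and make one enlarged crop to confirm.

```bash
cat > h.py <<'E'
import cv2,numpy as np
def K(c):
    f=c["frame"].shape[0]/2/np.tan(np.radians(float(c["vertical_fov"]))/2)
    return np.array([[f,0,float(c["cx"])],[0,f,float(c["cy"])],[0,0,1]])
def cast(c,uv,z):
    "pixels -> world points on plane height z"
    p=cv2.undistortPoints(np.float64(uv).reshape(-1,1,2),K(c),np.array([float(c["k1"]),0,0,0]))[:,0]
    R,t=c["R"],c["t"]; d=np.c_[p,np.ones(len(p))]@R; o=-R.T@t
    return o+d*((z-o[2])/d[:,2])[:,None]
def proj(c,X):
    X=np.float64(X).reshape(-1,3)
    return cv2.projectPoints(X,cv2.Rodrigues(np.float64(c["R"]))[0],np.float64(c["t"]),K(c),np.array([float(c["k1"]),0,0,0]))[0][:,0]
def mask(c,col):
    hsv=cv2.cvtColor(c["frame"],cv2.COLOR_BGR2HSV); H,S,V=[a.astype(int) for a in cv2.split(hsv)]
    m={"white":(S<70)&(V>120),"red":((H<5)|(H>172))&(S>150)&(V>90),"yellow":(H>20)&(H<34)&(S>120)&(V>90),
       "blue":(H>98)&(H<125)&(S>110),"black":(V<60)}[col]
    return m.astype(np.uint8)
def blob(c,col,seed,rad,z,fill=False):
    "contour of blob nearest seed -> world: centre, long-axis angle deg, sizes (minAreaRect)"
    m=mask(c,col); w=np.zeros_like(m); cv2.circle(w,tuple(int(v) for v in seed),int(rad),1,-1); m*=w
    m=cv2.morphologyEx(m,cv2.MORPH_CLOSE,np.ones((3,3)))
    cs,_=cv2.findContours(m,cv2.RETR_EXTERNAL,cv2.CHAIN_APPROX_NONE)
    k=max(cs,key=cv2.contourArea).reshape(-1,2)
    P=cast(c,k,z)[:,:2].astype(np.float32)
    r=cv2.minAreaRect(P); b=cv2.boxPoints(r); e=max((b[1]-b[0],b[2]-b[1]),key=np.linalg.norm)
    return np.round(r[0],1),round(np.degrees(np.arctan2(e[1],e[0]))%180,1),np.round(sorted(r[1]),1)
E
python3 - <<'E'
from h import *
c=dict(np.load("top0.npz"))
for n,col,s,rad,z in [("padI","yellow",(333,153),20,6),("padC","blue",(390,229),14,6),("padT","red",(270,235),22,6),("padH","white",(482,198),24,6),("padTw","white",(270,235),26,6),
 ("cap","blue",(335,220),12,50),("ind","yellow",(222,258),16,26),("trans","red",(452,266),18,42),("heat","black",(258,160),18,30),]:
    print(n,*blob(c,col,s,rad,z))
for n,s,z in [("flux",(176,198),72),("jar",(419,163),55),("green",(217,160),30),("purple",(226,218),26)]: print(n,cast(c,[s],z)[0][:2].round())
f=c["frame"]; a=cv2.resize(f[130:280,150:350],(800,600),interpolation=3); cv2.imwrite("pics/crop1.png",a)
E
```

```text
padI [ 6.655e+02 -3.000e-01] 89.9 [45.8 46.8]
padC [ 465.8 -141.6] 89.6 [35.3 35.7]
padT [453.9 159.9] 154.0 [38.4 55.6]
padH [ 545.7 -381.9] 140.7 [65.3 93.8]
padTw [453.9 159.8] 153.2 [67.1 93.3]
cap [ 4.843e+02 -3.000e-01] 134.5 [32.2 32.4]
ind [396.7 273.3] 78.7 [49.6 51.2]
trans [ 372.6 -284.9] 156.3 [37.  37.4]
heat [637.6 191. ] 128.3 [35.5 59. ]
flux [535. 375.]
jar [ 623. -210.]
green [640. 293.]
purple [493. 266.]
```

View pics/crop1.png

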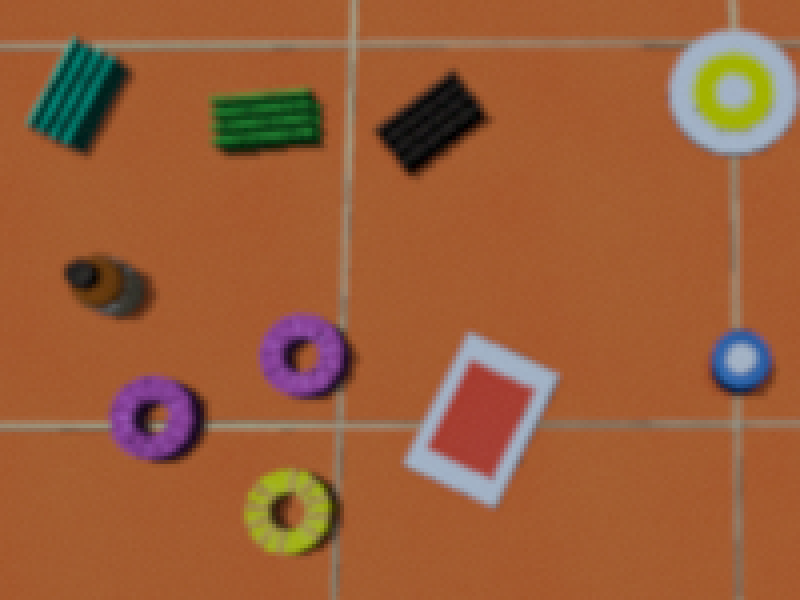

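The crop confirms it: the yellow ring is at crop (290,510) and the black fins at crop (432,122), and the sizes match. First I'll hover over the inductor, with the closing line at about 116° to stay clear of the purple rings.

```bash
python3 -m creep '[{"grip":1,"offset":[0.035,-0.05,0],"turn":8},{"grip":1,"offset":[0.07,-0.1,0],"turn":16},{"grip":1,"offset":[0.1,-0.155,-0.01],"turn":24},{"grip":1,"offset":[0.135,-0.21,-0.02],"turn":32},{"grip":1,"offset":[0.17,-0.265,-0.03],"turn":40},{"grip":1,"offset":[0.21,-0.323,-0.03],"turn":43},{"grip":1,"offset":[0.21,-0.323,-0.03],"turn":43},{"grip":1,"offset":[0.21,-0.323,-0.03],"turn":43}]' 40
python3 - <<'E'
from plant import env
from h import *
c=env.read_camera("wrist"); cv2.imwrite("pics/w1.png",c["frame"])
s=env.get_state(); print(s["eef_pos"],s["eef_rot"],s["joint_positions"])
print(c["vertical_fov"],-c["R"].T@c["t"],c["R"].round(2).tolist())
g=proj(c,[[396.7,273.3,26]])[0]; print(g)
print(blob(c,"yellow",g,110,26))
E
```

```text
time_s: 1.1
eef_pos: [396.1, 273.3, 201.2]
eef_rot: [0.695, -3.064, 0.0]
force: [-0.5, 1.6, -0.3]
opening: 85.2
gripper_force: 0.0
[395.44518244 274.39186084 201.25859859] [ 6.98298970e-01 -3.06280099e+00 -5.31576743e-04] [-0.62374553  0.33743496 -0.13197709  1.99553011  0.05952032  0.81223231
  1.22979278]
59.03030619039096 [334.23825617 243.69661297 344.39850088] [[-0.43, 0.9, 0.0], [0.87, 0.42, 0.27], [0.24, 0.12, -0.96]]
[319.10242854 176.25007701]
(array([377.9, 268.3]), np.float32(125.1), array([14.2, 18.7]))
```

View pics/w1.png

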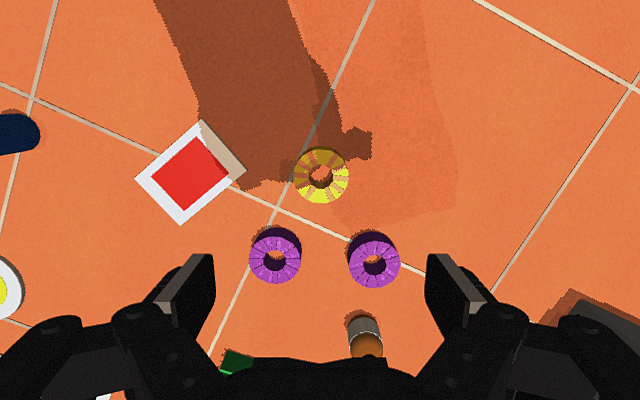

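In the wrist view the ring is at (321,176) against a prediction of (319,176). The purple rings at (274,257) and (374,262) are clear of the finger line. I'll measure the ring more finely before going down.

Run:
```python
from h import *
import h
from plant import env
s='''
def ell(c,lo,hi,seed,rad,z):
    "ellipse-ish centre of hull of HSV-range pixels, cast on z"
    m=cv2.inRange(cv2.cvtColor(c["frame"],cv2.COLOR_BGR2HSV),lo,hi); w=np.zeros_like(m); cv2.circle(w,tuple(int(v) for v in seed),int(rad),255,-1); m&=w
    k=cv2.findNonZero(cv2.morphologyEx(m,cv2.MORPH_OPEN,np.ones((2,2)))); P=cast(c,cv2.convexHull(k).reshape(-1,2),z)[:,:2].astype(np.float32)
    (x,y),r=cv2.minEnclosingCircle(P); q=cv2.minAreaRect(P); return np.round([x,y,2*r],1),np.round(q[0],1),np.round(q[1],1)
'''
open("h.py","a").write(s); exec(s)
c=env.read_camera("wrist"); print(ell(c,(21,110,60),(34,255,255),(321,176),40,24))
print(cv2.cvtColor(c["frame"],cv2.COLOR_BGR2HSV)[[160,190,176,196],[310,335,342,310]], np.median(c["depth"][195:200,318:325]), c["depth"][185:187,345])
```

```text
(array([395.9, 275.5,  53.5]), array([395.7, 275.7]), array([52. , 49.3]))
[[  9 173 199]
 [ 21 150 228]
 [ 24 151 226]
 [ 31 187 231]] 329.9824 [325.63168 353.9024 ]
```

```bash
python3 -m creep '[{"grip":1,"offset":[0,0.001,-0.05],"turn":0},{"grip":1,"offset":[0,0.001,-0.1],"turn":0},{"grip":1,"offset":[0,0.001,-0.15],"turn":0},{"grip":1,"offset":[0,0.001,-0.18],"turn":0},{"grip":1,"offset":[0,0.001,-0.198],"turn":0},{"grip":0.3,"offset":[0,0.001,-0.198],"turn":0},{"grip":0.3,"offset":[0,0.001,-0.198],"turn":0},{"grip":0.3,"offset":[0,0.001,-0.198],"turn":0}]' 40
```

```text
time_s: 2.2
eef_pos: [395.9, 275.6, 4.4]
eef_rot: [-0.699, 3.061, 0.001]
force: [-0.3, 0.8, -1.0]
opening: 49.2
gripper_force: 41.4
```

```bash
python3 -m creep '[{"grip":0.3,"offset":[0,0,0.03],"turn":0},{"grip":0.3,"offset":[0,0,0.08],"turn":0},{"grip":0.3,"offset":[0.03,-0.03,0.12],"turn":-8},{"grip":0.3,"offset":[0.07,-0.07,0.14],"turn":-18},{"grip":0.3,"offset":[0.11,-0.11,0.14],"turn":-28},{"grip":0.3,"offset":[0.15,-0.15,0.14],"turn":-38},{"grip":0.3,"offset":[0.19,-0.19,0.14],"turn":-48},{"grip":0.3,"offset":[0.23,-0.235,0.14],"turn":-58}]'; python3 -m creep '[{"grip":0.3,"offset":[0.02,-0.02,0],"turn":-2},{"grip":0.3,"offset":[0.04,-0.04,0],"turn":-2},{"grip":0.3,"offset":[0.04,-0.041,0],"turn":-2},{"grip":0.3,"offset":[0.04,-0.041,-0.03],"turn":-2},{"grip":0.3,"offset":[0.04,-0.041,-0.06],"turn":-2},{"grip":0.3,"offset":[0.04,-0.041,-0.06],"turn":-2},{"grip":0.3,"offset":[0.04,-0.041,-0.06],"turn":-2},{"grip":0.3,"offset":[0.04,-0.041,-0.06],"turn":-2}]'
python3 - <<'E'
from plant import env
from h import *
c=env.read_camera("wrist"); cv2.imwrite("pics/w2.png",c["frame"]); np.savez("w2.npz",**c)
print(env.get_state()["eef_pos"], proj(c,[[665.5,-0.3,6]]))
E
```

```text
time_s: 3.2
eef_pos: [627.1, 39.0, 144.5]
eef_rot: [0.881, 3.015, 0.002]
force: [0.8, 1.7, -0.9]
opening: 49.0
gripper_force: 41.9
time_s: 4.2
eef_pos: [666.4, -1.0, 84.8]
eef_rot: [0.925, 3.0, 0.001]
force: [0.8, 0.6, -0.8]
opening: 49.2
gripper_force: 41.9
[666.32956681  -1.10315399  84.62965223] [[319.30429089 204.97357939]]
```

View pics/w2.png

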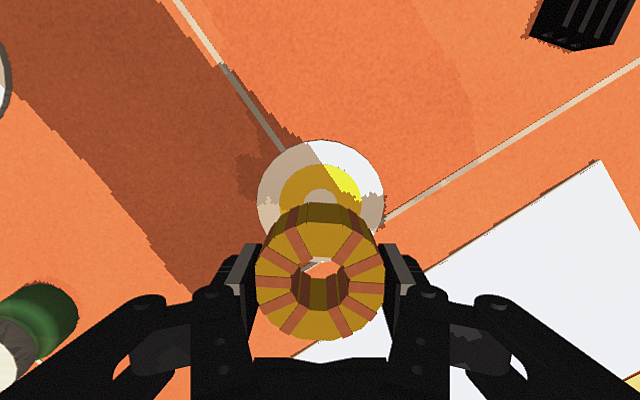

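The ring is held level between the fingers, centre (321,272). Behind it the pad spans columns 257–384 with its top edge at row 139. I'll fit the pad's rim and the held ring.

Run:
```python
from h import *
c=dict(np.load("w2.npz"))
hsv=cv2.cvtColor(c["frame"],cv2.COLOR_BGR2HSV)
# pad rim: upper arc, outermost non-orange along rays from predicted centre
u0=np.array([320,205.]); pts=[]
for a in np.radians(np.arange(182,359,4)):
    d=np.array([np.cos(a),np.sin(a)])
    for r in np.arange(85,45,-.5):
        x,y=u0+r*d; h,s,v=hsv[int(round(y)),int(round(x))]
        if s<90 and v>110: pts.append((x,y)); break
P=cast(c,pts,6)[:,:2]
from scipy.optimize import least_squares
f=least_squares(lambda q:np.hypot(*(P-q).T)-42,[665,0],loss="soft_l1"); print(len(P),f.x,np.abs(f.fun).mean())
m=ell(c,(8,120,60),(34,255,255),(321,290),66,106); print(m)
print(cast(c,[(256,272),(385,272)],106), cast(c,[(320,341)],106))
```

```text
45 [6.65529706e+02 1.51424294e-01] 0.670062087154834
(array([669.3,  -4.1,  56.7]), array([667.8,  -2.1]), array([51.9, 50.1]))
[[648.72952347 -18.19140472 106.        ]
 [676.44598654  22.43831931 106.        ]] [[688.00607954 -15.41016991 106.        ]]
```

```bash
python3 -m creep '[{"grip":0.3,"offset":[-0.001,0.001,-0.03],"turn":0},{"grip":0.3,"offset":[-0.001,0.001,-0.055],"turn":0},{"grip":0.3,"offset":[-0.001,0.001,-0.066],"turn":0},{"grip":0.3,"offset":[-0.001,0.001,-0.07],"turn":0},{"grip":0.3,"offset":[-0.001,0.001,-0.072],"turn":0},{"grip":0.3,"offset":[-0.001,0.001,-0.074],"turn":0},{"grip":0.3,"offset":[-0.001,0.001,-0.074],"turn":0},{"grip":0.3,"offset":[-0.001,0.001,-0.074],"turn":0}]'
```

```text
time_s: 5.25
eef_pos: [665.3, -0.3, 10.4]
eef_rot: [0.926, 3.001, 0.001]
force: [-2.8, 0.7, 7.5]
opening: 49.0
gripper_force: 42.6
```

```bash
python3 -m creep '[{"grip":0.65,"offset":[0,0,0],"turn":0},{"grip":0.8,"offset":[0,0,0],"turn":0},{"grip":1,"offset":[0,0,0],"turn":0},{"grip":1,"offset":[0,0,0.03],"turn":0},{"grip":1,"offset":[0,0,0.08],"turn":0},{"grip":1,"offset":[0,0,0.14],"turn":0},{"grip":1,"offset":[-0.05,0,0.18],"turn":0},{"grip":1,"offset":[-0.11,0,0.19],"turn":0}]';  python3 -m creep '[{"grip":1,"offset":[-0.04,0,0],"turn":0},{"grip":1,"offset":[-0.071,0,0],"turn":0},{"grip":1,"offset":[-0.071,0,0],"turn":0},{"grip":1,"offset":[-0.071,0,0],"turn":0},{"grip":1,"offset":[-0.071,0,0],"turn":0},{"grip":1,"offset":[-0.071,0,0],"turn":0},{"grip":1,"offset":[-0.071,0,0],"turn":0},{"grip":1,"offset":[-0.071,0,0],"turn":0}]'
python3 - <<'E'
from plant import env
from h import *
c=env.read_camera("wrist"); cv2.imwrite("pics/w3.png",c["frame"]); np.savez("w3.npz",**c)
g=proj(c,[[484.3,-.3,50]])[0]
print(env.get_state()["eef_pos"], g, ell(c,(98,110,50),(125,255,255),g,45,50))
t=env.read_camera("top"); print(blob(t,"yellow",(333,153),22,32))
E
```

```text
time_s: 6.25
eef_pos: [554.7, -0.3, 201.3]
eef_rot: [0.925, 2.999, 0.002]
force: [1.4, -0.4, -0.4]
opening: 85.6
gripper_force: 0.0
time_s: 7.25
eef_pos: [483.8, -0.3, 199.2]
eef_rot: [-0.926, -3.002, 0.0]
force: [-0.8, 0.3, -0.0]
opening: 85.5
gripper_force: 0.0
[ 4.83828832e+02 -2.57435071e-01  1.99225542e+02] [319.64886261 182.88714492] (array([483.7,   1.5,  41.2]), array([483.5,   1.6]), array([34.1, 40.9]))Traceback (most recent call last):
  File "<stdin>", line 6, in <module>
  File "h.py", line 23, in blob
    k=max(cs,key=cv2.contourArea).reshape(-1,2)
      ~~~^^^^^^^^^^^^^^^^^^^^^^^^
ValueError: max() iterable argument is empty
```

View pics/w3.png

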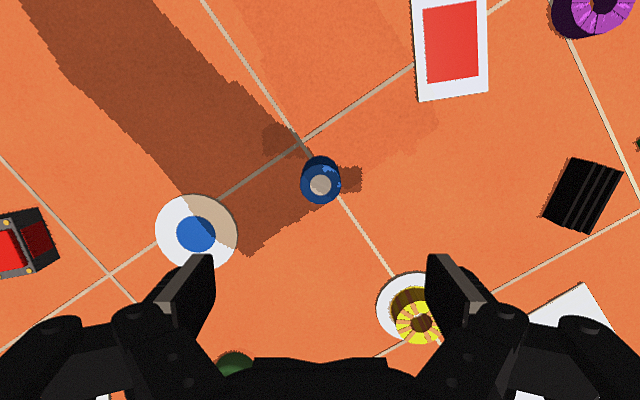

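The capacitor's silver disc is at (320,184), predicted (320,183), so it is under the tool. The ring sits on its pad at (420,322). Going down for the capacitor.

```bash
python3 -m creep '[{"grip":1,"offset":[0,0.001,-0.05],"turn":0},{"grip":1,"offset":[0,0.001,-0.1],"turn":0},{"grip":1,"offset":[0,0.001,-0.15],"turn":0},{"grip":1,"offset":[0,0.001,-0.175],"turn":0},{"grip":1,"offset":[0,0.001,-0.189],"turn":0},{"grip":0.2,"offset":[0,0.001,-0.189],"turn":0},{"grip":0.2,"offset":[0,0.001,-0.189],"turn":0},{"grip":0.2,"offset":[0,0.001,-0.189],"turn":0}]' 40; python3 -m creep '[{"grip":0.2,"offset":[0,0,0],"turn":0},{"grip":0.2,"offset":[0,0,0],"turn":0},{"grip":0.2,"offset":[0,0,0.03],"turn":0},{"grip":0.2,"offset":[0,0,0.06],"turn":0},{"grip":0.2,"offset":[0,-0.04,0.07],"turn":0},{"grip":0.2,"offset":[-0.01,-0.08,0.07],"turn":0},{"grip":0.2,"offset":[-0.018,-0.12,0.07],"turn":0},{"grip":0.2,"offset":[-0.018,-0.142,0.07],"turn":0}]'
```

```text
time_s: 8.35
eef_pos: [484.4, 0.8, 11.3]
eef_rot: [0.926, 3.0, 0.001]
force: [-3.0, -0.4, 16.5]
opening: 35.4
gripper_force: 38.1
time_s: 9.35
eef_pos: [465.3, -143.4, 81.1]
eef_rot: [0.929, 3.0, -0.0]
force: [-0.1, 0.3, -1.1]
opening: 35.0
gripper_force: 40.2
```

Run:
```python
from plant import env
from h import *
c=env.read_camera("wrist"); cv2.imwrite("pics/w4.png",c["frame"]); np.savez("w4.npz",**c)
print(env.get_state()["eef_pos"],proj(c,[[465.8,-141.6,6],[465.3,-143.4,120]]))
```

```text
[ 465.47445296 -145.60802116   81.19486115] [[322.01671503 207.67942933]
 [319.17367534 310.45917964]]
```

View pics/w4.png

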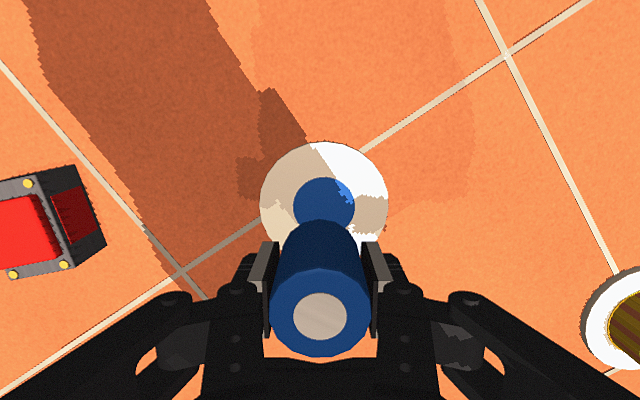

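The capacitor is held upright: disc at (320,317), and pad behind it with its centre about (324,206). I'll fit the pad rim and let the arm settle in the next move.

```bash
cat >> h.py <<'E'
from scipy.optimize import least_squares
def rim(c,u0,g,r0=85,r1=45,R=42,arc=(182,359)):
    hsv=cv2.cvtColor(c["frame"],cv2.COLOR_BGR2HSV); pts=[]
    for a in np.radians(np.arange(*arc,4)):
        for r in np.arange(r0,r1,-.5):
            x,y=np.array(u0)+r*np.array([np.cos(a),np.sin(a)]); h,s,v=hsv[int(round(y)),int(round(x))]
            if s<90 and v>110: pts.append((x,y)); break
    P=cast(c,pts,6)[:,:2]; f=least_squares(lambda q:np.hypot(*(P-q).T)-R,g,loss="soft_l1"); return f.x.round(1),np.abs(f.fun).mean().round(2)
E
python3 - <<'E'
from h import *
c=dict(np.load("w4.npz"))
print(rim(c,(324,208),[465,-142]))
m=cv2.inRange(cv2.cvtColor(c["frame"],cv2.COLOR_BGR2HSV),(0,0,90),(180,80,255)); w=np.zeros_like(m); cv2.circle(w,(320,317),32,255,-1); m&=w
k=cv2.findNonZero(m); (u,v),(a,b),_=cv2.fitEllipse(cv2.convexHull(k)); print(u,v,a,b,cast(c,[(u,v)],120))
E
python3 -m creep '[{"grip":0.2,"offset":[0,0,0],"turn":0},{"grip":0.2,"offset":[0,0,0],"turn":0},{"grip":0.2,"offset":[0,0,-0.02],"turn":0},{"grip":0.2,"offset":[0,0,-0.04],"turn":0},{"grip":0.2,"offset":[0,0,-0.04],"turn":0},{"grip":0.2,"offset":[0,0,-0.04],"turn":0},{"grip":0.2,"offset":[0,0,-0.04],"turn":0},{"grip":0.2,"offset":[0,0,-0.04],"turn":0}]'
```

```text
(array([ 466. , -140.5]), np.float64(0.88))
319.6116638183594 315.9495849609375 47.613739013671875 53.82134246826172 [[ 467.13477271 -144.47600975  120.        ]]
time_s: 10.4
eef_pos: [466.1, -141.2, 40.8]
eef_rot: [0.926, 3.001, 0.0]
force: [1.1, 0.1, -1.2]
opening: 35.4
gripper_force: 40.2
```

```bash
python3 -m creep '[{"grip":0.2,"offset":[-0.002,0.0015,-0.01],"turn":0},{"grip":0.2,"offset":[-0.002,0.0015,-0.018],"turn":0},{"grip":0.2,"offset":[-0.002,0.0015,-0.021],"turn":0},{"grip":0.2,"offset":[-0.002,0.0015,-0.0225],"turn":0},{"grip":0.2,"offset":[-0.002,0.0015,-0.0235],"turn":0},{"grip":0.2,"offset":[-0.002,0.0015,-0.024],"turn":0},{"grip":0.2,"offset":[-0.002,0.0015,-0.024],"turn":0},{"grip":0.2,"offset":[-0.002,0.0015,-0.024],"turn":0}]'
```

```text
time_s: 11.4
eef_pos: [463.7, -139.8, 17.3]
eef_rot: [0.927, 3.002, 0.0]
force: [-6.7, 2.8, 28.8]
opening: 34.9
gripper_force: 43.2
```

```bash
python3 -m creep '[{"grip":0.2,"offset":[0,0,0.001],"turn":0},{"grip":0.6,"offset":[0,0,0.001],"turn":0},{"grip":0.8,"offset":[0,0,0.001],"turn":0},{"grip":1,"offset":[0,0,0.001],"turn":0},{"grip":1,"offset":[0,0,0.05],"turn":0},{"grip":1,"offset":[0,0,0.1],"turn":0},{"grip":1,"offset":[0,0,0.15],"turn":0},{"grip":1,"offset":[-0.03,-0.05,0.18],"turn":0}]';  python3 -m creep '[{"grip":1,"offset":[-0.02,-0.05,0],"turn":-10},{"grip":1,"offset":[-0.061,-0.095,0],"turn":-20},{"grip":1,"offset":[-0.061,-0.095,0],"turn":-30},{"grip":1,"offset":[-0.061,-0.095,0],"turn":-30},{"grip":1,"offset":[-0.061,-0.095,0],"turn":-30},{"grip":1,"offset":[-0.061,-0.095,0],"turn":-30},{"grip":1,"offset":[-0.061,-0.095,0],"turn":-30},{"grip":1,"offset":[-0.061,-0.095,0],"turn":-30}]'
python3 - <<'E'
from plant import env
from h import *
c=env.read_camera("wrist"); cv2.imwrite("pics/w5.png",c["frame"]); np.savez("w5.npz",**c)
g=proj(c,[[372.6,-284.9,42]])[0]
print(env.get_state()["eef_pos"], g, blob(c,"red",g,55,42))
E
```

```text
time_s: 12.4
eef_pos: [437.2, -185.7, 197.1]
eef_rot: [0.916, 3.002, 0.002]
force: [0.2, -2.0, 0.4]
opening: 85.6
gripper_force: 0.0
time_s: 13.4
eef_pos: [374.3, -282.4, 194.9]
eef_rot: [-1.671, -2.661, 0.0]
force: [-0.3, -0.2, 1.4]
opening: 85.0
gripper_force: 0.0
[ 374.26320622 -282.36033863  194.88554785] [316.40043764 183.37383603] (array([ 372.7, -283.7]), np.float32(67.5), array([37.9, 43.1]))
```

View pics/w5.png

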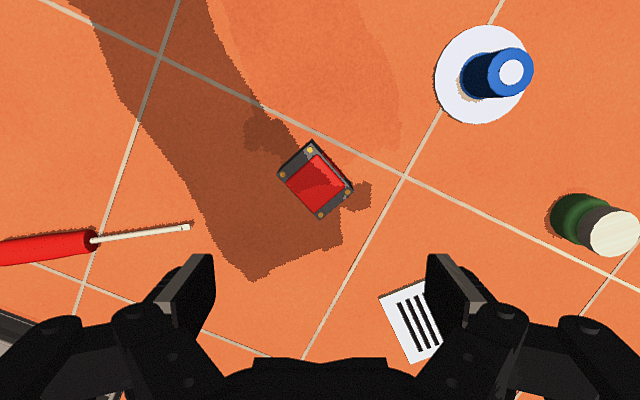

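The transformer is at (316,183). Its four yellow screws at (310,149), (282,174), (320,214) and (348,190) show the long side running from upper left to lower right.

Run:
```python
from h import *
from plant import env
c=dict(np.load("w5.npz"))
P=cast(c,[(310,149),(282,174),(320,214),(348,190)],34)[:,:2]; print(P.round(1),P.mean(0))
for a,b in((1,2),(0,3),(1,0),(2,3)): d=P[b]-P[a]; print(np.hypot(*d).round(1),np.degrees(np.arctan2(d[1],d[0])).round(1))
R=cv2.Rodrigues(np.array(env.get_state()["eef_rot"]))[0]; print("closing",np.degrees(np.arctan2(R[1,1],R[0,1]))%180)
print(cast(c,[(512,72)],56))
```

```text
[[ 355.2 -261.7]
 [ 342.5 -292.2]
 [ 388.6 -310.9]
 [ 401.3 -279.9]] [ 371.91576056 -286.14572824]
49.8 -22.1
49.5 -21.6
33.0 67.4
33.5 67.8
closing 25.742937108228485
[[ 466.74900073 -139.89378206   56.        ]]
```

```bash
python3 -m creep '[{"grip":1,"offset":[-0.002,-0.0025,0],"turn":10},{"grip":1,"offset":[-0.002,-0.0025,-0.02],"turn":20},{"grip":1,"offset":[-0.002,-0.0025,-0.04],"turn":30},{"grip":1,"offset":[-0.002,-0.0025,-0.06],"turn":40},{"grip":1,"offset":[-0.002,-0.0025,-0.1],"turn":42},{"grip":1,"offset":[-0.002,-0.0025,-0.15],"turn":42},{"grip":1,"offset":[-0.002,-0.0025,-0.175],"turn":42},{"grip":1,"offset":[-0.002,-0.0025,-0.19],"turn":42}]' 60; python3 -m creep '[{"grip":1,"offset":[0,0,0],"turn":0},{"grip":0.3,"offset":[0,0,0],"turn":0},{"grip":0.3,"offset":[0,0,0],"turn":0},{"grip":0.3,"offset":[0,0,0],"turn":0},{"grip":0.3,"offset":[0,0,0],"turn":0},{"grip":0.3,"offset":[0,0,0],"turn":0},{"grip":0.3,"offset":[0,0,0],"turn":0},{"grip":0.3,"offset":[0,0,0],"turn":0}]'
```

```text
time_s: 14.45
eef_pos: [371.8, -284.7, 3.7]
eef_rot: [-0.607, -3.081, -0.001]
force: [-0.9, 0.1, 0.5]
opening: 85.4
gripper_force: 0.0
time_s: 15.45
eef_pos: [372.6, -285.2, 5.8]
eef_rot: [0.607, 3.081, -0.001]
force: [-1.6, 0.5, 15.4]
opening: 41.1
gripper_force: 59.6
```

```bash
python3 -m creep '[{"grip":0.3,"offset":[0,0,0.03],"turn":0},{"grip":0.3,"offset":[0,0,0.08],"turn":0},{"grip":0.3,"offset":[0.02,0.02,0.13],"turn":0},{"grip":0.3,"offset":[0.04,0.07,0.14],"turn":0},{"grip":0.3,"offset":[0.06,0.125,0.14],"turn":0},{"grip":0.3,"offset":[0.08,0.18,0.14],"turn":0},{"grip":0.3,"offset":[0.08,0.235,0.14],"turn":0},{"grip":0.3,"offset":[0.08,0.29,0.14],"turn":-2}]'; python3 -m creep '[{"grip":0.3,"offset":[0,0.05,0],"turn":-1},{"grip":0.3,"offset":[0,0.1,0],"turn":-2},{"grip":0.3,"offset":[0,0.14,0],"turn":-2},{"grip":0.3,"offset":[0,0.155,-0.02],"turn":-2},{"grip":0.3,"offset":[0,0.155,-0.05],"turn":-2},{"grip":0.3,"offset":[0,0.155,-0.05],"turn":-2},{"grip":0.3,"offset":[0,0.155,-0.05],"turn":-2},{"grip":0.3,"offset":[0,0.155,-0.05],"turn":-2}]'
python3 - <<'E'
from plant import env
from h import *
c=env.read_camera("wrist"); cv2.imwrite("pics/w6.png",c["frame"]); np.savez("w6.npz",**c)
print(env.get_state()["eef_pos"],proj(c,[[453.9,159.9,6]]))
E
```

```text
time_s: 16.45
eef_pos: [452.0, 6.9, 145.2]
eef_rot: [0.662, 3.071, 0.0]
force: [2.6, 0.7, -2.5]
opening: 41.0
gripper_force: 63.0
time_s: 17.45
eef_pos: [452.7, 160.1, 96.0]
eef_rot: [0.715, 3.058, 0.002]
force: [-0.9, -0.2, -3.7]
opening: 41.4
gripper_force: 62.8
[452.69380306 160.08738711  95.8454421 ] [[319.64852184 203.50605425]]
```

View pics/w6.png

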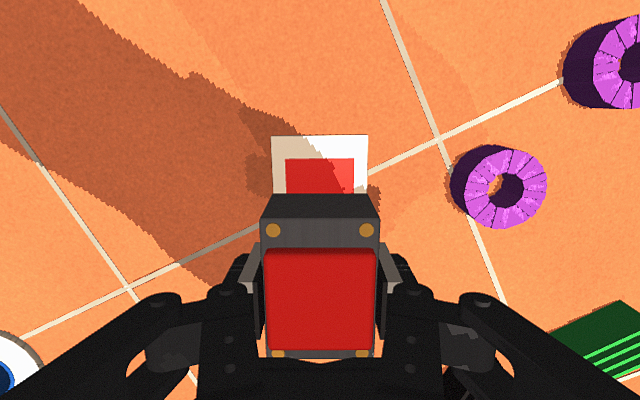

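The transformer is held level, with its screws at (273,230), (366,230), (279,354) and (362,353). The pad's far edge runs (271,136)–(368,135) and the mark's far edge (287,158)–(354,158). I'll cast these corners.

Run:
```python
from h import *
c=dict(np.load("w6.npz"))
ang=lambda d:np.degrees(np.arctan2(d[1],d[0]))%180
for nm,px,z,h in (("pad",[(271,136),(368,135)],6,46),("mark",[(286.5,158),(354.5,158)],6,31)):
    P=cast(c,px,z)[:,:2]; d=P[1]-P[0]; L=np.hypot(*d); d/=L; n=np.array([-d[1],d[0]]); m=P.mean(0); 
    n*=np.sign(n@(np.array([453.9,159.9])-m)); print(nm,L.round(1),"long",ang(n).round(1),"centre",(m+h*n).round(1))
P=cast(c,[(273,230),(366,230),(362,353),(279,354)],124)[:,:2]; print(P.round(1),P.mean(0).round(1),ang(P[3]-P[0]),ang(P[2]-P[1]),ang(P[1]-P[0])+90)
hsv=cv2.cvtColor(c["frame"],cv2.COLOR_BGR2HSV)
m=mask(c,"red"); m[195:]=0; x=[ (r,np.flatnonzero(m[r])[[0,-1]].tolist()) for r in (160,168,176,184,190)]; print(x)
l=cast(c,[(a[0],r) for r,a in x],6);q=cast(c,[(a[1],r) for r,a in x],6); print(ang(l[-1]-l[0]),ang(q[-1]-q[0]))
```

```text
pad 63.3 long 154.3 centre [453.7 160.4]
mark 45.2 long 153.7 centre [453.6 160.6]
[[423.5 156.6]
 [437.8 185.5]
 [483.4 163.3]
 [469.6 134.4]] [453.6 160. ] 154.2651868740768 154.01902507373418 153.67961714540058
[(160, [285, 353]), (168, [285, 353]), (176, [286, 353]), (184, [286, 352]), (190, [286, 353])]
154.09125797348722 155.19004678555973
```

```bash
python3 -m creep '[{"grip":0.3,"offset":[0,0.0005,-0.04],"turn":0},{"grip":0.3,"offset":[0,0.0005,-0.07],"turn":0},{"grip":0.3,"offset":[0,0.0005,-0.078],"turn":0},{"grip":0.3,"offset":[0,0.0005,-0.081],"turn":0},{"grip":0.3,"offset":[0,0.0005,-0.083],"turn":0},{"grip":0.3,"offset":[0,0.0005,-0.084],"turn":0},{"grip":0.3,"offset":[0,0.0005,-0.084],"turn":0},{"grip":0.3,"offset":[0,0.0005,-0.084],"turn":0}]'
```

```text
time_s: 18.5
eef_pos: [452.7, 160.8, 11.9]
eef_rot: [0.714, 3.058, 0.001]
force: [-3.0, 0.3, 10.4]
opening: 40.8
gripper_force: 64.5
```

```bash
python3 -m creep '[{"grip":0.6,"offset":[0,0,0],"turn":0},{"grip":0.8,"offset":[0,0,0],"turn":0},{"grip":1,"offset":[0,0,0],"turn":0},{"grip":1,"offset":[0,0,0.05],"turn":0},{"grip":1,"offset":[0,0,0.1],"turn":0},{"grip":1,"offset":[0.01,0,0.15],"turn":0},{"grip":1,"offset":[0.06,0.01,0.18],"turn":-10},{"grip":1,"offset":[0.12,0.02,0.185],"turn":-20}]';  python3 -m creep '[{"grip":1,"offset":[0.05,0.01,0],"turn":-5},{"grip":1,"offset":[0.065,0.01,0],"turn":-5},{"grip":1,"offset":[0.065,0.01,0],"turn":-5},{"grip":1,"offset":[0.065,0.01,0],"turn":-5},{"grip":1,"offset":[0.065,0.01,0],"turn":-5},{"grip":1,"offset":[0.065,0.01,0],"turn":-5},{"grip":1,"offset":[0.065,0.01,0],"turn":-5},{"grip":1,"offset":[0.065,0.01,0],"turn":-5}]'
python3 - <<'E'
from plant import env
from h import *
c=env.read_camera("wrist"); cv2.imwrite("pics/w7.png",c["frame"]); np.savez("w7.npz",**c)
g=proj(c,[[637.6,191,30]])[0]
print(env.get_state()["eef_pos"], g, blob(c,"black",g,50,30))
E
```

```text
time_s: 19.5
eef_pos: [574.2, 181.4, 199.1]
eef_rot: [1.241, 2.883, 0.006]
force: [0.0, 0.2, 0.8]
opening: 85.4
gripper_force: 0.0
time_s: 20.5
eef_pos: [637.1, 190.6, 195.9]
eef_rot: [1.36, 2.832, 0.0]
force: [0.5, 0.8, 0.2]
opening: 85.7
gripper_force: 0.0
[637.14599968 190.59300144 195.89968029] [320.06429741 178.20074327] (array([640.6, 195.9]), np.float32(128.7), array([29.3, 65.6]))
```

View pics/w7.png

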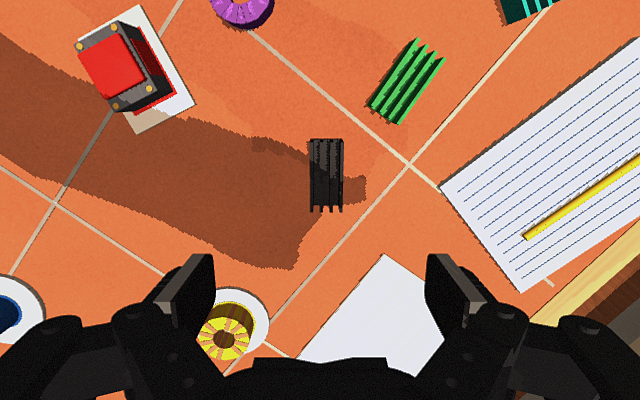

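The black heat sink spans columns 309–344 and rows 138–213, with its fins vertical in the picture, perpendicular to the finger line. The green block at (405,82) is clear. I'll work out the centre from the top-face edge at row 213.

Run:
```python
from h import *
from plant import env
c=dict(np.load("w7.npz"))
a,b=cast(c,[(326.5,213),(326.5,140)],30)[:,:2]; d=(b-a)/np.hypot(*(b-a)); print(a,b,np.hypot(*(b-a)),np.degrees(np.arctan2(d[1],d[0]))%180,"centre",a+32*d)
R=cv2.Rodrigues(np.array(env.get_state()["eef_rot"]))[0]; print("closing",np.degrees(np.arctan2(R[1,1],R[0,1]))%180)
m=mask(c,"black")
x=[(r,np.flatnonzero(m[r,300:352])[[0,-1]]+300) for r in (150,165,180,195,205)]; print(x)
for i in (0,1):
    P=cast(c,[(e[i],r) for r,e in x],30)[:,:2]; p=P-P.mean(0); v=np.linalg.svd(p)[2][0]; print(P.mean(0),np.degrees(np.arctan2(v[1],v[0]))%180)
```

```text
[662.72171757 169.17790062] [620.70058176 220.96975154] 66.69461504479959 129.05402570913486 centre [642.56002468 194.02757144]
closing 38.710001474969594
[(150, array([313, 340])), (165, array([310, 342])), (180, array([310, 342])), (195, array([310, 342])), (205, array([310, 341]))]
[631.61442153 184.89658446] 125.93129368332615
[653.14297932 202.17290305] 130.56979375573079
```

```bash
python3 -m creep '[{"grip":1,"offset":[0.005,0.003,-0.05],"turn":0},{"grip":1,"offset":[0.005,0.003,-0.1],"turn":0},{"grip":1,"offset":[0.005,0.003,-0.15],"turn":0},{"grip":1,"offset":[0.005,0.003,-0.175],"turn":0},{"grip":1,"offset":[0.005,0.003,-0.191],"turn":0},{"grip":1,"offset":[0.005,0.003,-0.191],"turn":0},{"grip":0.2,"offset":[0.005,0.003,-0.191],"turn":0},{"grip":0.2,"offset":[0.005,0.003,-0.191],"turn":0}]' 40; python3 -m creep '[{"grip":0.2,"offset":[0,0,0],"turn":0},{"grip":0.2,"offset":[0,0,0],"turn":0},{"grip":0.2,"offset":[0,0,0],"turn":0},{"grip":0.2,"offset":[0,0,0],"turn":0},{"grip":0.2,"offset":[0,0,0.04],"turn":0},{"grip":0.2,"offset":[0,0,0.08],"turn":0},{"grip":0.2,"offset":[0,0,0.12],"turn":0},{"grip":0.2,"offset":[0,0,0.15],"turn":0}]'
```

```text
time_s: 21.55
eef_pos: [642.9, 193.8, 6.1]
eef_rot: [1.359, 2.831, 0.002]
force: [-0.1, -0.1, 0.3]
opening: 51.6
gripper_force: 0.0
time_s: 22.55
eef_pos: [642.4, 193.7, 156.9]
eef_rot: [1.359, 2.831, 0.002]
force: [0.4, -0.7, -0.7]
opening: 29.1
gripper_force: 39.8
```

```bash
python3 -m creep '[{"grip":0.2,"offset":[-0.01,-0.05,0],"turn":2},{"grip":0.2,"offset":[-0.02,-0.105,0],"turn":4},{"grip":0.2,"offset":[-0.03,-0.16,0],"turn":6},{"grip":0.2,"offset":[-0.035,-0.215,0],"turn":8},{"grip":0.2,"offset":[-0.045,-0.27,0],"turn":10},{"grip":0.2,"offset":[-0.055,-0.325,0],"turn":12},{"grip":0.2,"offset":[-0.065,-0.38,0],"turn":12},{"grip":0.2,"offset":[-0.075,-0.435,0],"turn":12}]'; python3 -m creep '[{"grip":0.2,"offset":[-0.01,-0.055,0],"turn":0},{"grip":0.2,"offset":[-0.02,-0.11,0],"turn":0},{"grip":0.2,"offset":[-0.022,-0.14,-0.02],"turn":0},{"grip":0.2,"offset":[-0.022,-0.14,-0.04],"turn":0},{"grip":0.2,"offset":[-0.022,-0.14,-0.06],"turn":0},{"grip":0.2,"offset":[-0.022,-0.14,-0.06],"turn":0},{"grip":0.2,"offset":[-0.022,-0.14,-0.06],"turn":0},{"grip":0.2,"offset":[-0.022,-0.14,-0.06],"turn":0}]'
python3 - <<'E'
from plant import env
from h import *
c=env.read_camera("wrist"); cv2.imwrite("pics/w8.png",c["frame"]); np.savez("w8.npz",**c)
print(env.get_state()["eef_pos"],proj(c,[[545.7,-381.9,6]]))
E
```

```text
time_s: 23.55
eef_pos: [566.7, -243.2, 155.2]
eef_rot: [1.056, 2.958, 0.0]
force: [1.3, 0.5, 0.0]
opening: 29.3
gripper_force: 39.9
time_s: 24.55
eef_pos: [545.8, -381.3, 95.8]
eef_rot: [1.055, 2.958, -0.0]
force: [0.7, 0.2, -1.3]
opening: 29.3
gripper_force: 39.8
[ 545.61516993 -381.4254188    95.69622529] [[318.57311349 202.53896291]]
```

View pics/w8.png

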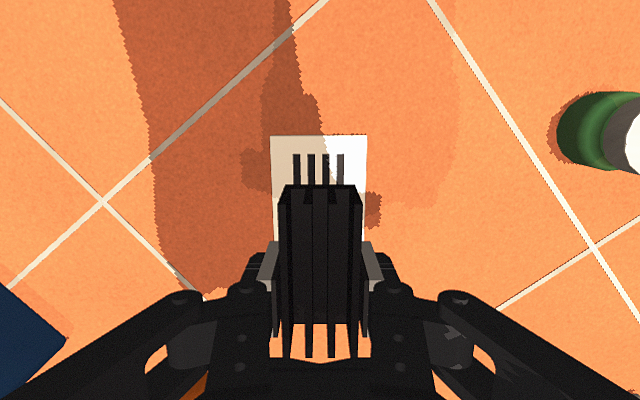

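The heat sink is held square, its near end at row 357 and columns 282–362. The pad's far edge runs (270,136)–(367,135), with stripe ends at row 154, columns 293–344. I'll cast these.

Run:
```python
from h import *
c=dict(np.load("w8.npz"))
ang=lambda d:np.degrees(np.arctan2(d[1],d[0]))%180
for nm,px,z,h in (("pad",[(270,136),(367,135)],6,46),("stripes",[(292.5,154),(344.5,154)],6,34)):
    P=cast(c,px,z)[:,:2]; d=P[1]-P[0]; L=np.hypot(*d); d/=L; n=np.array([-d[1],d[0]]); m=P.mean(0)
    n*=np.sign(n@(np.array([545.7,-381.9])-m)); print(nm,L.round(1),"long",ang(n).round(1),"centre",(m+h*n).round(1))
for z in (119,):
    P=cast(c,[(284,357),(360,357),(320,204),(278,250),(362,250)],z)[:,:2]; print(P.round(1)); d=P[1]-P[0]; print(np.hypot(*d),ang(d)+90)
    u=np.array([np.cos(np.radians(140.7)),np.sin(np.radians(140.7))]); m=(P[0]+P[1])/2; print("centre",m+32*u)
# pad side edges angle
hsv=cv2.cvtColor(c["frame"],cv2.COLOR_BGR2HSV); S=(hsv[...,1]<95)&(hsv[...,2]>110)
rows=range(140,182,4)
for k in (0,-1):
    P=cast(c,[(np.flatnonzero(S[r,255:385])[k]+255,r) for r in rows],6)[:,:2]; v=np.linalg.svd(P-P.mean(0))[2][0]; print("pad side",ang(v))
m=mask(c,"black")
e=[(np.flatnonzero(m[r,240:400])[[0,-1]]+240).tolist() for r in (200,210,220,230)]; print(e, [np.flatnonzero(np.diff(m[r,260:380].astype(int)))+260 for r in (345,352,356)])
```

```text
pad 63.3 long 141.4 centre [ 546.3 -381.8]
stripes 34.4 long 140.8 centre [ 546.1 -382.2]
[[ 561.4 -412.5]
 [ 580.8 -388.7]
 [ 520.6 -360.4]
 [ 524.5 -383.6]
 [ 544.1 -359.6]]
30.70055888525266 140.74078979278528
centre [ 546.37207609 -380.32746016]
pad side 140.55311500097963
pad side 140.86149174851835
[[280, 360], [278, 362], [279, 361], [279, 361]] [array([268, 282, 290, 305, 311, 327, 334, 348, 357, 371]), array([268, 282, 289, 305, 311, 327, 334, 349, 356, 371]), array([268, 282, 289, 305, 311, 327, 334, 350, 356, 370])]
```

```bash
python3 -m creep '[{"grip":0.2,"offset":[0,-0.001,-0.04],"turn":0},{"grip":0.2,"offset":[0,-0.001,-0.07],"turn":0},{"grip":0.2,"offset":[0,-0.001,-0.078],"turn":0},{"grip":0.2,"offset":[0,-0.001,-0.08],"turn":0},{"grip":0.2,"offset":[0,-0.001,-0.082],"turn":0},{"grip":0.2,"offset":[0,-0.001,-0.083],"turn":0},{"grip":0.2,"offset":[0,-0.001,-0.083],"turn":0},{"grip":0.2,"offset":[0,-0.001,-0.083],"turn":0}]'
```

```text
time_s: 25.6
eef_pos: [545.3, -382.5, 12.1]
eef_rot: [1.056, 2.958, -0.0]
force: [-0.2, -0.4, -1.0]
opening: 29.4
gripper_force: 39.9
```

```bash
python3 -m creep '[{"grip":0.2,"offset":[0,0,-0.0005],"turn":0},{"grip":0.2,"offset":[0,0,-0.001],"turn":0},{"grip":0.2,"offset":[0,0,-0.001],"turn":0},{"grip":0.2,"offset":[0,0,-0.001],"turn":0},{"grip":0.2,"offset":[0,0,-0.001],"turn":0},{"grip":0.2,"offset":[0,0,-0.001],"turn":0},{"grip":0.2,"offset":[0,0,-0.001],"turn":0},{"grip":0.2,"offset":[0,0,-0.001],"turn":0}]'
```

```text
time_s: 26.6
eef_pos: [545.3, -382.5, 11.7]
eef_rot: [1.056, 2.958, 0.0]
force: [-3.3, 2.7, 12.3]
opening: 29.2
gripper_force: 41.6
```

Contact at 12 N. I'll release, lift, and look at all four from a clear height.

```bash
python3 -m creep '[{"grip":0.5,"offset":[0,0,0],"turn":0},{"grip":0.8,"offset":[0,0,0],"turn":0},{"grip":1,"offset":[0,0,0],"turn":0},{"grip":1,"offset":[0,0,0],"turn":0},{"grip":1,"offset":[0,0,0.05],"turn":0},{"grip":1,"offset":[0,0,0.1],"turn":0},{"grip":1,"offset":[0,0,0.15],"turn":0},{"grip":1,"offset":[0,0,0.19],"turn":0}]'; python3 -m creep '[{"grip":1,"offset":[0,0,0],"turn":0},{"grip":1,"offset":[0,0,0],"turn":0},{"grip":1,"offset":[0,0,0],"turn":0},{"grip":1,"offset":[0,0,0],"turn":0},{"grip":1,"offset":[0,0,0],"turn":0},{"grip":1,"offset":[0,0,0],"turn":0},{"grip":1,"offset":[0,0,0],"turn":0},{"grip":1,"offset":[0,0,0],"turn":0}]'
python3 - <<'E'
from plant import env
from h import *
w=env.read_camera("wrist"); t=env.read_camera("top"); s=env.read_camera("scene"); np.savez("w9.npz",**w); np.savez("t9.npz",**t)
a=cv2.resize(w["frame"],(400,250),interpolation=cv2.INTER_AREA); b=cv2.resize(s["frame"],(400,250),interpolation=cv2.INTER_AREA); d=cv2.resize(t["frame"][110:290,150:510],(800,350))
cv2.imwrite("pics/end.png",np.vstack([np.hstack([w["frame"][100:300,120:520],s["frame"][120:320,140:540]]),cv2.resize(t["frame"][110:290,150:510],(800,400))]))
E
```

```text
time_s: 27.6
eef_pos: [545.3, -382.6, 203.1]
eef_rot: [1.056, 2.957, -0.0]
force: [0.3, 0.4, -0.5]
opening: 85.8
gripper_force: 0.0
time_s: 28.6
eef_pos: [545.2, -382.4, 200.9]
eef_rot: [1.056, 2.959, -0.0]
force: [0.6, 0.2, 0.0]
opening: 85.5
gripper_force: 0.0
```

View pics/end.png

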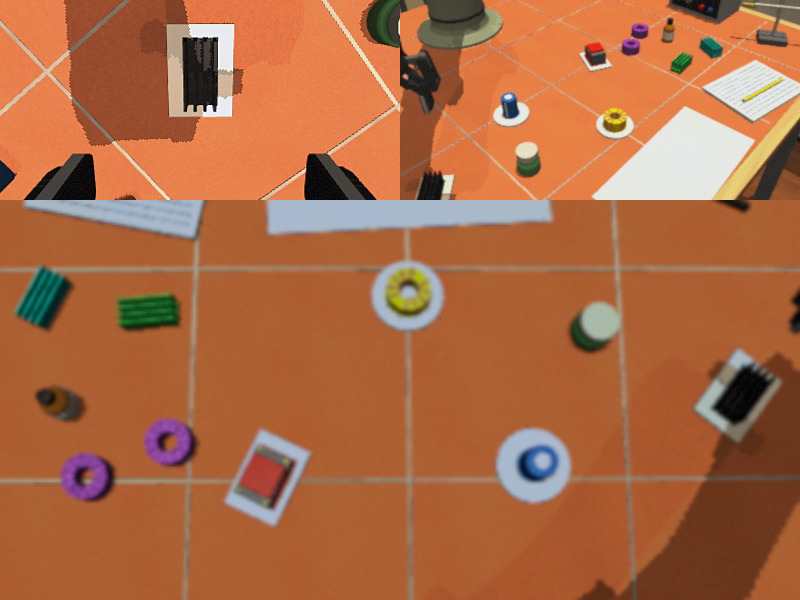

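All four parts stand on their pads, and the flux bottle and jar haven't moved. One numeric check of the centring before handing in.

Run:
```python
from h import *
t=dict(np.load("t9.npz")); w=dict(np.load("w9.npz"))
print("ring",ell(t,(21,90,90),(34,255,255),(333,153)-np.array([0,12]) if 0 else (333,241//1-0 if 0 else 150),17,30),"pad 665.5 0")
print("trans",blob(t,"red",(269,234),18,48),"pad 453.8 160.2")
g=proj(t,[[466,-140.8,56]])[0]; print("cap",ell(t,(98,90,50),(125,255,255),g,13,56),"pad 466 -140.7")
g=proj(w,[[546.2,-382,36]])[0]; print("heat",g,blob(w,"black",g,50,36),"pad 546.2 -382 140.8")
for z in(72,):print("flux",cast(t,[(172,195.5+2)],z)[0])
```

```text
ring (array([660.8,  -2.2,  52.2]), array([662.2,  -3.1]), array([48.1, 47.3])) pad 665.5 0
trans (array([451.2, 155.8]), np.float32(64.3), array([36., 42.])) pad 453.8 160.2
cap (array([ 461.3, -138. ,   45.4]), array([ 461.5, -137.9]), array([33.5, 45.4])) pad 466 -140.7
heat [320.43013842 178.97876043] (array([ 543.5, -380.2]), np.float32(141.4), array([30.2, 66.5])) pad 546.2 -382 140.8
flux [536.67410028 384.37367707  72.        ]
```

The top view is coarse, and visible side faces and marks bias it. I'll check the ring and transformer in the sharper wrist frames I've already saved, relative to their own pads.

Run:
```python
from h import *
a=dict(np.load("w3.npz")); b=dict(np.load("w7.npz"))
f=lambda im,x,y,w,h:cv2.resize(im["frame"][y:y+h,x:x+w],(400,400),interpolation=cv2.INTER_CUBIC)
cv2.imwrite("pics/chk.png",np.hstack([f(a,365,260,100,100),f(b,60,0,140,140)]))
```

```text
(no output)
```

View pics/chk.png

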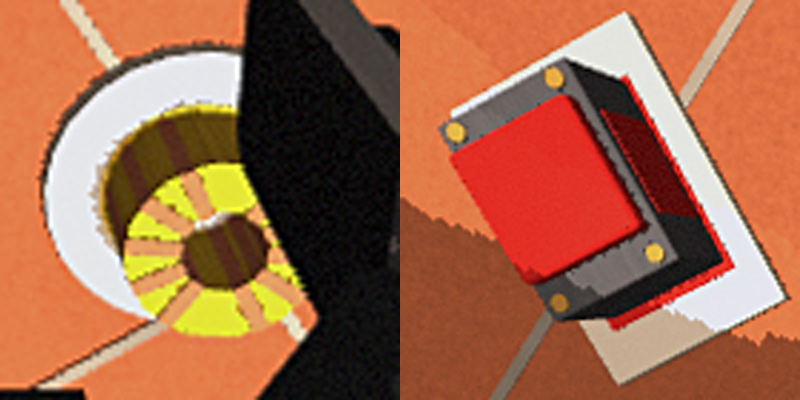

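The ring's top face is centred near crop (225,249) inside its pad. The transformer has a thin red margin showing on its two visible sides. Casting both.

Run:
```python
from h import *
a=dict(np.load("w3.npz")); b=dict(np.load("w7.npz"))
print("ring",cast(a,[(421.2,322.3)],32)[0][:2]); print("pad",rim(a,(418,312),[665,0],r0=60,r1=25,arc=(140,275)))
P=cast(b,np.array([(56,132),(155,77),(255,253),(159,302)])*.35+[60,0],40)[:,:2]; ang=lambda d:np.degrees(np.arctan2(d[1],d[0]))%180
print("trans",P.mean(0),ang(P[3]-P[0]),ang(P[2]-P[1]))
Q=cast(b,np.array([(228,12),(386,298),(219,384)])*.35+[60,0],6)[:,:2]; print("pad",(Q[0]+Q[2])/2,ang(Q[1]-Q[0]))
```

```text
ring [665.5908685    0.74556915]
pad (array([665.4,   1.2]), np.float64(0.95))
trans [452.23073906 160.72724528] 153.94010355055732 153.66279017051363
pad [454.22061236 160.64932916] 154.2186819035573
```

Relative to its own pad, each part is within about 2 mm and 1°. Handing in.

```bash
python3 -c "
from plant import env
print(env.job_done())"
```

```text
the job is handed in; nothing more can be done
None
```

All four parts are set down and released on their matching pads (ring, transformer and capacitor measured within about 2 mm, heat sink about 1–3 mm; angles within 1°), the flux bottle and jar were not touched, and the job was handed in at about 29 s.

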